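Release the honed chisel and hold its edge up to the light

TASK

The chisel has just been honed and is still clamped in the honing block. Swing the clamp lever with the red grip up until it is fully open and leave it open, then draw the chisel by its handle lengthwise out of the channel, lift it and tip it until the cutting edge points upward at 45 degrees or steeper, so that the edge can be sighted against the light. Finish holding it there, still, with all of it at least 10 cm above the worktop; do not pull the chisel before the clamp is open, do not let it touch the worktop, and do not disturb the sanding block, marker, pencil and small offcut lying near by.

Things in the scene. Friction and masses are not known exactly. Their poses are not given: they have to be found in the camera images.
- honing_block: block screwed to the worktop; does not move. Brown wooden foot 86 x 104 x 18 mm (x, y, z), light riser 70 x 52 mm, on it a level aluminium channel 70 mm long, 44 mm wide over its walls. Origin: centre of the foot's underside. x axis along the channel: the chisel's handle sticks out on the -x side, its edge on the +x side. Cheeks of the clamp (x = -25 to 1 mm) reach z = 83 mm
- channel_mouth (a point): centre of the channel's floor at the mouth where the handle comes out: (-35, 0, 56) mm in the block's frame, same axes. The channel is 21 mm wide and 5.5 mm deep (walls' top at z = 61.5 mm); cheeks and a cover strap (z 61.5 to 65.5 mm) bridge it, so the blade leaves only lengthwise, towards the block's -x
- clamp_lever (a joint): cam clamp lever, rad: 0 to 0.1 is shut (nearly level, pointing to the block's -y side, its cam pressing on the blade); 1.75 is the stop, fully open, a little past upright; the cam is clear of the blade from about 1.2. Turns about the block's x axis through lever_pin, stiffly (0.08 N m, about 1 N at the grip), and stays where it is left
- lever_pin (a point): the lever's hinge pin: (-12, 0, 72) mm in the honing block's frame; same axes as the block
- lever_grip (a point): centre of the red barrel grip, 24 mm long (along the block's x) and 18 mm thick, on the 9 mm thick steel lever, 79 mm from the pin; shut (joint 0) it stands at (-12, -78, 86) mm in the block's frame; as the lever opens it goes up and over towards the block's +y side in the plane x = -12 mm
- chisel: chisel, 230 mm, 0.17 kg; +y axis from the edge to the butt of the handle. Its centre line rises 2.8 degrees along +y in its frame and lies level in the block, about 58 mm above the worktop. Brown handle: y = 2 to 115 mm, about 28 mm thick; grip at y = 60, z = 15 mm. Steel blade: y = -115 to -9 mm, 18 x 3.4 mm. Origin 53 to 65 mm from the block's origin on its -x side; a draw of 100 mm frees it
- chisel_edge (a point): middle of the cutting edge, (0, -115, 6) mm in the chisel's frame; this is the end that must point up
- chisel_butt (a point): butt end of the handle, (0, 115, 17.5) mm in the chisel's frame
- sanding_block: brown sanding block 61 x 112 x 30 mm, origin at the centre of its underside; leave alone
- marker: white and green marker pen 17 x 135 x 16 mm lying on the worktop, origin at the centre of its underside; leave alone
- pencil: green pencil 7 x 123 x 7 mm lying on the worktop, origin at the centre of its underside; leave alone
- wood_offcut_1: small wooden offcut 38 x 60 x 19 mm, origin at the centre of its underside; leave alone

How it is judged (in metres and radians):
On the way, in this order (a step that is already met when the one before it is completed fails the run):
1. the clamp lever is swung open (past 1.3 rad) while the chisel still lies in the channel (value of joint clamp_lever above 1.3 rad and x of chisel_edge in the frame of honing_block above 0.03 m), for 0.1 s.
2. the chisel is drawn out of the channel, its edge clear of the mouth, and held by the fingers (x of chisel_edge in the frame of honing_block below -0.036 m and contact force between the fingers and chisel above 1 N), for 0.1 s.
At the end, for the whole second after the job is handed in: the fingers hold the chisel still (under 30 mm/s and 0.2 rad/s), its edge end pointing upward at 40 degrees or more above level, the butt of its handle at least 90 mm above the worktop, not touching the honing block, and the clamp lever is still open (past 1.3 rad) (angle between chisel's own y axis and vertical above 2.27 rad and height (world z) of chisel_butt above 0.09 m and contact force between the fingers and chisel above 1 N and contact force between chisel and honing_block below 0.1 N and linear speed of chisel below 0.03 m/s and angular speed of chisel below 0.2 rad/s and value of joint clamp_lever above 1.3 rad); the arm keeps its last pose, push and grip.
It fails at once if the chisel is shifted more than 20 mm while the clamp lever is not open (below 1.0 rad) (distance of chisel from where it was at the start of the episode above 0.02 m and value of joint clamp_lever below 1 rad).
It fails at once if the chisel comes down to the worktop (height (world z) of chisel_edge below 0.015 m or height (world z) of chisel_butt below 0.018 m).
It fails at once if the sanding block, marker, pencil or small offcut is moved more than 25 mm (distance of any of sanding_block, marker, pencil, wood_offcut_1 from where it was at the start of the episode above 0.025 m).
It also fails if it takes over 54 s, if anything falls off the work surface, if the arm or the gripper's body presses on something with over 40 N, if the wrist force passes 120 N, or if a joint passes its speed limit or range.

ROBOT

A 6-joint arm with a two-finger parallel gripper is mounted at the origin on a cart in front of the work surface, level with it; the furniture and walls round the work are solid. World frame = base frame: x ahead of the robot, y to its left, z up, the work surface at z = 0. Lengths are in mm, angles in rad, forces in N, time in s.
With the tool pointing down it reaches from about 350 to 875 mm from the base axis. Payload 4.2 kg.
Tool frame: the origin (TCP) lies midway between the tips of the shut fingers; the grasp point (between the pads) lies 19 mm behind it (arm.grasp_offset is the distance from the TCP to the grasp point, in mm); z points along the fingers, y is the line along which they close (so a half turn about z gives the same grasp; the last joint's range is limited). The gripper opens to 85 mm and grips with 20 to 120 N. Pads are 22 mm wide; open, the fingers measure 114 mm over their backs; the gripper's body (76 mm by 85 mm) begins 54 mm behind the grasp point. The pads swing forward as they close: fully open they stand 13 mm farther back than shut.
Start: joints at [1.571, 0.385, 0.008, 0, -1.194, -0.259], TCP at [159.919, 604.173, 198.512] pointing down, gripper open.
Joint ranges: [-3.14, 3.14], [-1.21, 2.06], [-1.07, 1.41], [-3.16, 2.05], [-2.99, -0.16], [-3.1, 3.1]. Speed limits (rad/s): [2.79, 2.79, 3.14, 3.14, 3.14, 3.14].

INTERFACE

Orientations are given as a unit quaternion [x, y, z, w].
In Python, from bench import arm gives the robot as it stands. The module is installed in compiled form; this text tells all that it offers.
- The arm moves only by the tool servo_tool, never from a script. Its argument "increments" is a list of rows, each a list of 7 numbers: the opening, from 0 (shut) to 1 (fully open), then the shift along the tool's x, y, z in m, then the turn, a rotation vector about the tool's x, y, z in degrees. In form: [[grip, x, y, z, ax, ay, az], ...]. A call has 1 to 12 rows; each row is the pose to reach, as a shift and turn from the pose commanded when the call began, along the tool's axes at that moment; what a row does not reach only later rows make up. A row lasts 1/8 s, in which the tool goes at most 62.5 mm and 10.7 degrees, less where a joint would pass 70% of its speed; a pose out of reach is approached as far as the arm can. A call with a gripper value outside its range is refused whole. The fingers move at their own pace and stop on an object; the grip force is fixed at half the most. Time passes only in rows, so rows that repeat a pose let the fingers close. It gives the time, the measured TCP pose, the force, the opening and the grip force at its end, in the units of the state.
- arm.read_state(): the state, without advancing time (a new reading comes with each control period).
- arm.get_image(name): name is "scene" or "side" or "wrist"; returns a dict with "color" (420x560x3 uint8, red, green, blue), "fx", "fy", "cx", "cy" (pixels), "rvec" (rotation vector, rad) and "tvec" (3), from world to camera coordinates, as OpenCV has them; the wrist camera has in their place "hand_eye" (4x4, takes a point from camera to tool coordinates, whose origin is the TCP and whose axes are the flange's). Camera axes: x right, y down, z forward; pixel columns grow to the right and rows downward; lengths in mm; the calibration is good to about 2 mm. A picture is of the moment at which its call begins: read the wrist's pose just before it. There is no depth.
- arm.job_done(): hands the job in; it is judged then, once.
Trained networks look in the newest picture that a camera, given by its name, has taken for a name from the list of things; names that differ only in an ending like _2 or _b are one class to them, and where a whole thing is asked for, a point or a joint stands for the part that bears it (a point fixed in the world has none). Each returns a list of dicts, best first, with "p" (0 to 1); they miss things now and then, are a little off and sometimes report something else, mostly with a low value. They report only what shows in the picture. A call takes as long as a camera call.
- arm.look_for(camera, thing): "box" ([centre column, centre row, width, height] in pixels, round what is visible of it).
- arm.spot_point(camera, thing): "centre" ([column, row] in pixels: a listed point, or the origin of a listed thing).
The state is a dict: "clock": time; "joints": joint angles; "joint_vel": joint speeds; "joint_efforts": joint torques, N m; "position": TCP position; "ee_rot": TCP orientation; "contact_force": force on the tool from outside, world axes, zero at the start; "wrist_torque": the same for the moment, N m; "gripper_width": finger opening in mm; "grasp_force": force on a finger pad.
Only numpy, scipy, OpenCV 4.12 (cv2) and the standard library are available. Lean on these libraries where they do the work, as an engineer would, in place of code of your own. Each camera call takes 0.05 s, during which the arm holds its last target. There are 200 camera calls.

## Working session

There is one attempt and no reset: what is moved stays moved. The work goes in short steps, Python scripts to look and compute and a tool call to move; the robot and the scene stay as the last step left them, time stands still between calls to the robot, and variables do not carry over. Pictures are saved under pics/ and viewed, at most 10 in all, crops included, and the job is handed in when it is done.

Besides the shell and the picture viewer there is one more tool, called after "Call:" by a JSON object that holds its "api" and its "payload". servo_tool: Moves the arm, as the interface text tells. Its arguments: {"type":"object","properties":{"increments":{"type":"array","items":{"type":"array","items":{"type":"number"}}}},"required":["increments"]}

```bash
mkdir -p pics; cat > h.py <<'E'
import numpy as np, cv2
from scipy.spatial.transform import Rotation as R
from scipy.optimize import least_squares
from bench import arm
def cams():
    s=arm.read_state(); out={}
    for n in("scene","side","wrist"):
        im=arm.get_image(n); K=np.array([[im["fx"],0,im["cx"]],[0,im["fy"],im["cy"]],[0,0,1.]])
        if n=="wrist":
            T=np.eye(4);T[:3,:3]=R.from_quat(s["ee_rot"]).as_matrix();T[:3,3]=s["position"]
            M=np.linalg.inv(T@np.array(im["hand_eye"]))
            r,t=M[:3,:3],M[:3,3]
        else: r,t=R.from_rotvec(np.ravel(im["rvec"])).as_matrix(),np.ravel(im["tvec"])
        out[n]=(im["color"],K,r,t)
    return s,out
def proj(c,p):
    q=c[1]@(c[2]@np.asarray(p,float)+c[3]); return q[:2]/q[2]
def tri(obs,cs,z=None):
    f=lambda p:np.concatenate([proj(cs[n],p)-o for n,o in obs.items()])
    r=least_squares(f,[0,600,50.]); return r.x,np.abs(r.fun).max()
E
cat > a.py <<'E'
from h import *
s,cs=cams(); print(s)
for n in cs: cv2.imwrite(f"pics/{n}0.png",cs[n][0][...,::-1]); print(n,"campos",-cs[n][2].T@cs[n][3])
for th in "honing_block channel_mouth lever_pin lever_grip chisel chisel_edge chisel_butt sanding_block marker pencil wood_offcut_1".split():
    obs={}
    for n in cs:
        r=arm.spot_point(n,th)
        if r: print(th,n,[(np.round(d["centre"]),round(d["p"],2)) for d in r[:2]]); 
        if r and r[0]["p"]>.4: obs[n]=np.array(r[0]["centre"])
    if len(obs)>1: print("   ->",tri(obs,cs))
E
python3 a.py; python3 -c "
import cv2,numpy as np
a=[cv2.imread(f'pics/{n}0.png') for n in ('scene','side')]
cv2.imwrite('pics/sw.png',cv2.resize(np.vstack(a),None,fx=.71,fy=.71))"
```

```text
{'clock': 0.0, 'joints': array([ 1.57059700e+00,  3.85533232e-01,  6.62416104e-03, -5.13840482e-04,
       -1.19401484e+00, -2.58604313e-01]), 'joint_vel': array([-0.00072428,  0.00051917, -0.00012841,  0.0001216 , -0.00038721,
       -0.00108223]), 'joint_efforts': array([-5.09837664e-04, -3.92291379e+01,  1.88399023e+01,  4.18629795e+00,
       -4.57428003e-03,  7.43120637e-06]), 'position': array([159.76237428, 603.54833065, 197.4328991 ]), 'ee_rot': array([ 9.91626436e-01, -1.29134900e-01, -9.97444305e-05,  1.08569434e-03]), 'contact_force': array([ 0.6242566 , -1.20222857,  0.73817316]), 'wrist_torque': array([0.06595223, 0.04071697, 0.0386504 ]), 'grasp_force': 0.0, 'gripper_width': 85.45210308546987}
scene campos [  42.12554292  965.35097145 1026.42705777]
side campos [ 212.68773955 -569.63171197  754.33799544]
wrist campos [228.06894523 586.1853478  370.83136854]
honing_block scene [(array([276., 211.]), 0.95)]
honing_block side [(array([298., 233.]), 0.77)]
   -> (array([571.4655311 , 107.51216854,   1.0983895 ]), np.float64(1.2733041144335857))
channel_mouth scene [(array([
[... 986 characters left out ...]
ay([299., 164.]), 0.85)]
sanding_block side [(array([356., 284.]), 0.98), (array([242., 204.]), 0.59)]
   -> (array([ 621.34740863, -105.59866305,   -5.56831689]), np.float64(0.6789417247433107))
marker scene [(array([293., 288.]), 0.75)]
marker side [(array([214., 210.]), 0.66), (array([279., 216.]), 0.45)]
   -> (array([396.3788541 , 306.66808052,   0.76496719]), np.float64(0.7786952986597271))
pencil scene [(array([278., 210.]), 0.6), (array([296., 250.]), 0.42)]
pencil side [(array([236., 223.]), 0.55)]
   -> (array([474.55523567, 175.13099504,  70.09164745]), np.float64(17.07711820394786))
wood_offcut_1 scene [(array([302., 182.]), 0.37)]
wood_offcut_1 side [(array([235., 186.]), 0.53)]
```

View pics/sw.png

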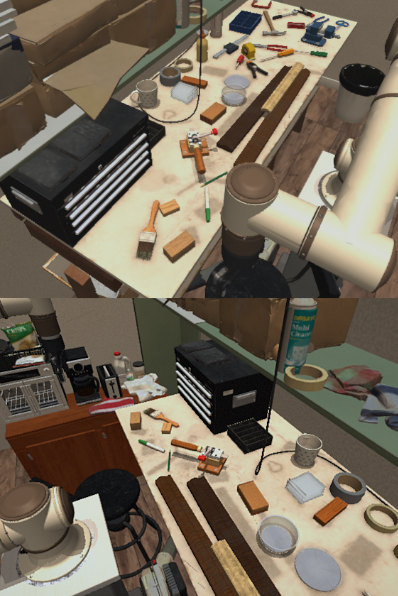

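The side and scene views show the block mid-table at about (571, 107). The handle points to +y/-x and the lever points toward the robot. I'll move the wrist camera over it for a closer look.

Call:
{"api": "servo_tool", "payload": {"increments": [[1,0.04,0.03,-0.03,0,0,10],[1,0.08,0.06,-0.06,0,0,20],[1,0.125,0.095,-0.06,0,0,30.5],[1,0.165,0.125,-0.06,0,0,41],[1,0.207,0.158,-0.06,0,0,51],[1,0.25,0.19,-0.06,0,0,61.5],[1,0.29,0.22,-0.06,0,0,72],[1,0.33,0.25,-0.06,0,0,82],[1,0.375,0.285,-0.06,0,0,92],[1,0.415,0.315,-0.06,0,0,102.5],[1,0.457,0.348,-0.06,0,0,113],[1,0.498,0.379,-0.06,0,0,123]]}}

```text
clock: 3.3
position: [545.2, 108.8, 258.8]
ee_rot: [-0.357, 0.934, 0.0, 0.0]
contact_force: [1.1, 0.8, 0.3]
gripper_width: 85.3
grasp_force: 0.0
```

Call:
{"api": "servo_tool", "payload": {"increments": [[1,0,0,0,0,0,0],[1,0,0,0,0,0,0]]}}

```text
clock: 3.55
position: [544.2, 110.2, 258.3]
ee_rot: [-0.36, 0.933, 0.0, -0.0]
contact_force: [0.9, -0.5, 0.6]
gripper_width: 85.3
grasp_force: 0.0
```

```bash
sed -i 's/{n}0.png/{n}1.png/' a.py; python3 a.py
```

```text
{'clock': 3.55, 'joints': array([ 4.91606519e-01,  2.28750748e-01, -6.44586252e-02, -2.24881988e-04,
       -1.27793385e+00, -1.32634582e+00]), 'joint_vel': array([ 2.76047291e-02, -1.10930076e-02, -4.41251456e-03,  9.28858079e-05,
        2.16117672e-04,  9.69186196e-05]), 'joint_efforts': array([-6.62168339e-01, -3.13340414e+01,  1.94663537e+01,  4.33965147e+00,
        1.89112543e-03, -2.23238458e-03]), 'position': array([544.19462349, 110.20528688, 258.33901398]), 'ee_rot': array([-3.59746344e-01,  9.33050120e-01,  8.54468039e-05, -1.85396022e-04]), 'contact_force': array([ 0.87933564, -0.48687767,  0.58700775]), 'wrist_torque': array([ 0.00326195, -0.02997462,  0.02626842]), 'grasp_force': 0.0, 'gripper_width': 85.31672564484639}
scene campos [  42.12554292  965.35097145 1026.42705777]
side campos [ 212.68773955 -569.63171197  754.33799544]
wrist campos [490.66796504  62.84789832 431.75263984]
honing_block scene [(array([273., 208.]), 0.96)]
honing_block side [(array([299., 231.]), 0.75)]
honing_block wrist [(array([268., 190.]), 0.59)]
   -> (array([575.16273241, 109.60472943, 
[... 1655 characters left out ...]
 -1.06077793e+02,  6.17105795e-02]), np.float64(3.2768293429247137))
marker scene [(array([290., 291.]), 0.74)]
marker wrist [(array([490., 190.]), 0.6)]
   -> (array([396.80548186, 311.48287284,  -7.29526642]), np.float64(1.3957625289319822))
pencil scene [(array([297., 254.]), 0.63)]
pencil side [(array([238., 226.]), 0.46)]
pencil wrist [(array([404., 156.]), 0.71)]
   -> (array([439.16592325, 203.78250349,  -1.00391659]), np.float64(1.9194268267364123))
wood_offcut_1 scene [(array([240., 295.]), 0.92)]
wood_offcut_1 side [(array([236., 185.]), 0.56)]
wood_offcut_1 wrist [(array([472., 289.]), 0.75)]
   -> (array([496.69061951, 392.47123283,  -0.51752339]), np.float64(1.5050498796796887))
```

View pics/wrist1.png

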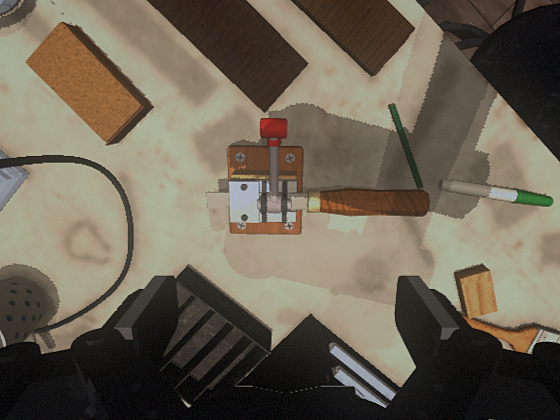

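The wrist view shows the red grip at (274, 129), the pin at about (270, 203), the chisel's edge at (207, 200) and its butt at (429, 204). The pencil tip is near (419, 187). The foot's corners are at about (230, 146) and (303, 234). Next I'll fit the block pose.

```bash
cat > b.py <<'E'
from h import *
s,cs=cams(); W=cs["wrist"]
L=[((-43,-52,18),(303,146),"wrist"),((43,-52,18),(230,146),"wrist"),((43,52,18),(230,234),"wrist"),((-43,52,18),(303,234),"wrist"),
((-12,-78,88),(274,128),"wrist"),((-12,0,72),(272,204),"wrist"),((-12,0,72),(274,197.5),"scene"),((-12,0,72),(293,211.5),"side"),((-35,0,56),(275.5,205.5),"scene"),((-35,0,56),(287,215.5),"side"),((-12,-78,88),(298,181.5),"scene"),((-12,-78,88),(285,223.5),"side")]
def pt(v,p): return R.from_euler("z",v[2]).apply(p)+[v[0],v[1],0]
def f(v): return np.concatenate([(proj(cs[n],pt(v,p))-np.array(o)) for p,o,n in L])
r=least_squares(f,[573,108,-.85],loss="soft_l1"); v=r.x
print("block",v[:2],np.degrees(v[2])); print(np.round(f(v).reshape(-1,2),1))
# chisel along axis: butt & edge from wrist
for nm,px,z in(("butt",(429,204),58),("edge",(207,200),58)):
    q=least_squares(lambda u:proj(W,pt(v,(u[0],u[1],z)))-px,[0,0]).x; print(nm,q)
T=R.from_quat(s["ee_rot"])
for nm,p in(("grip",(-12,-78,88)),("handle",(-119,0,58))):
    w=pt(v,p); print(nm,w,"tool delta of grasp pt",T.inv().apply(w-(np.array(s["position"])-T.apply([0,0,19]))), "yaw toolx",T.as_euler("zyx",degrees=True)[0], T.apply([1,0,0]))
E
python3 b.py
```

```text
block [576.54844488 108.67188513] -47.96724344811026
[[ 0.9  0.5]
 [-3.7  0.3]
 [ 0.1  0.9]
 [-0.5  1.1]
 [-0.3 -2.6]
 [ 2.8  0.2]
 [ 0.  -3.4]
 [ 1.4  1.3]
 [ 0.  -1.1]
 [-0.6 -0.3]
 [ 5.   4.9]
 [-1.8  3.8]]
butt [-173.02020196    3.13589305]
edge [59.15639677 -0.66369746]
grip [510.57833242  65.35971291  88.        ] tool delta of grasp pt [ 55.24174949 -10.68842203 189.52584391] yaw toolx 137.82672308102062 [-7.41117810e-01 -6.71375000e-01 -4.39199838e-05]
handle [496.87135703 197.06058165  58.        ] tool delta of grasp pt [-23.01912004  96.1198412  219.52969712] yaw toolx 137.82672308102062 [-7.41117810e-01 -6.71375000e-01 -4.39199838e-05]
```

Call:
{"api": "servo_tool", "payload": {"increments": [[0.8,0.015,-0.003,0.03,0,0,0],[0.7,0.03,-0.006,0.06,0,0,0],[0.7,0.045,-0.009,0.09,0,0,0.1],[0.7,0.055,-0.0107,0.11,0,0,0.1],[0.7,0.055,-0.0107,0.11,0,0,0.1],[0.7,0.055,-0.0107,0.11,0,0,0.1]]}}

```text
clock: 6.25
position: [511.9, 65.9, 149.6]
ee_rot: [-0.359, 0.933, -0.0, 0.001]
contact_force: [0.2, 0.2, 0.2]
gripper_width: 60.3
grasp_force: 0.0
```

```bash
cat > c.py <<'E'
from h import *
import sys
s,cs=cams(); cv2.imwrite(f"pics/{sys.argv[1]}.png",cs["wrist"][0][...,::-1])
print(s["position"],s["ee_rot"],s["gripper_width"],s["contact_force"])
for th in("lever_grip","lever_pin"):
    o={}
    for n in cs:
        r=arm.spot_point(n,th); print(th,n,r[:2])
        if r: o[n]=np.array(r[0]["centre"])
    p,e=tri(o,cs);print(p,e)
    T=R.from_quat(s["ee_rot"]); print("tool",T.inv().apply(p-s["position"])+[0,0,19])
E
python3 c.py w2
```

```text
[511.93698398  65.94597931 149.61651436] [-3.59157002e-01  9.33276447e-01 -1.99286759e-04  1.13178285e-03] 60.31303812204234 [0.23975785 0.17146247 0.23999377]
lever_grip scene [{'centre': [300.2, 184.4], 'p': 0.43}]
lever_grip side [{'centre': [239.3, 225.3], 'p': 0.26}]
lever_grip wrist [{'centre': [286.8, 220.1], 'p': 0.8}]
[502.56413633  66.56801675 106.31328876] 40.672922845344715
tool [ 6.62302147  6.79628919 62.28224337]
lever_pin scene [{'centre': [275.4, 193.4], 'p': 0.89}, {'centre': [275.8, 209.9], 'p': 0.73}]
lever_pin side [{'centre': [242.5, 202.0], 'p': 0.65}, {'centre': [295.4, 214.9], 'p': 0.63}]
lever_pin wrist [{'centre': [286.8, 308.8], 'p': 0.76}]
[546.84798874 109.80134869 106.95257366] 45.832454699585526
tool [-55.22031609   9.18796636  61.76191622]
```

View pics/w2.png

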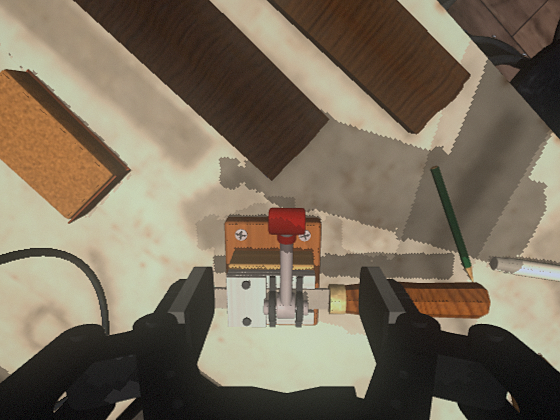

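The grip is at (287, 220), centred between the fingers (inner faces at about columns 213 and 360). I'll get the ray's position at grip height.

```bash
cat > d.py <<'E'
from h import *
s,cs=cams();T=R.from_quat(s["ee_rot"])
for z in(86,90,95):
    q=least_squares(lambda u:proj(cs["wrist"],[u[0],u[1],z])-np.array([287,220]),[510,65]).x
    print(z,q,T.inv().apply(np.r_[q,z]-s["position"])+[0,0,19])
th=np.radians(-47.97)
for p in((-12,-78,86),(-12,-76,93)): print(R.from_euler("z",th).apply(p)+[576.5,108.7,0])
E
python3 d.py
```

```text
86 [510.98769454  67.40572174] [-1.27654674  1.26410672 81.68248164]
90 [510.07522171  66.57372831] [-4.30427287e-02  1.25767222e+00  7.76820759e+01]
95 [508.93463067  65.53373654] [ 1.49883727  1.24962908 72.68156869]
[510.52780383  65.39100171  86.        ]
[512.01339257  66.73004096  93.        ]
```

Call:
{"api": "servo_tool", "payload": {"increments": [[0.7,0,0.001,0.025,0,0,0],[0.7,0,0.001,0.05,0,0,0],[0.7,0,0.001,0.07,0,0,0],[0.7,0,0.001,0.078,0,0,0],[0.7,0,0.001,0.078,0,0,0],[0.3,0,0.001,0.078,0,0,0],[0.1,0,0.001,0.078,0,0,0],[0,0,0.001,0.078,0,0,0],[0,0,0.001,0.078,0,0,0]]}}

```text
clock: 7.98
position: [510.2, 66.3, 70.8]
ee_rot: [-0.359, 0.933, 0.0, 0.0]
contact_force: [-0.5, 0.6, 0.0]
gripper_width: -0.3
grasp_force: 0.0
```

The fingers closed on nothing, so I'll look again.

```bash
python3 - <<'E'
from h import *
s,cs=cams(); 
a=cs["wrist"][0][120:,80:480]; b=cs["side"][0][170:270,220:370]; c=cs["scene"][0][140:250,220:350]
b=cv2.resize(b,(400,267));c=cv2.resize(c,(400,338))
o=np.zeros((600,800,3),np.uint8);o[:300,:400]=a;o[:267,400:]=b;o[267:600,400:]=c[:333]
cv2.imwrite("pics/m3.png",o[...,::-1])
E
```

```text
(no output)
```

View pics/m3.png

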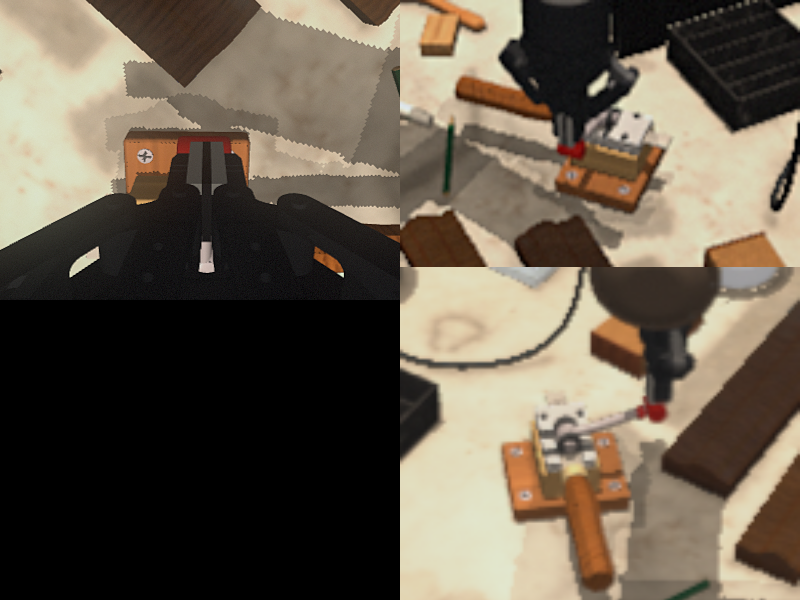

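```bash
cat > red.py <<'E'
from h import *
def red(cs):
    o={}
    for n,c in cs.items():
        h=cv2.cvtColor(c[0],cv2.COLOR_RGB2HSV); m=(((h[...,0]<6)|(h[...,0]>174))&(h[...,1]>170)&(h[...,2]>70)).astype(np.uint8)
        k,_,st,ce=cv2.connectedComponentsWithStats(m)
        L=[(st[i,4],st[i,:4].tolist(),np.round(ce[i],1)) for i in range(1,k) if st[i,4]>8]
        o[n]=L
    return o
if __name__=="__main__":
    s,cs=cams(); o=red(cs)
    g=proj
    for n in cs:
        print(n,"TCP px",proj(cs[n],s["position"]))
        for p in((510.5,65.4,86),(512,66.7,93)): print("  expected",proj(cs[n],p))
        e=proj(cs[n],(510,66,86))
        for l in sorted(o[n],key=lambda l:np.linalg.norm(l[2]-e))[:3]: print("   ",l)
    T=R.from_quat(s["ee_rot"]);print(s["position"],T.as_matrix()[:,2],arm.grasp_offset)
E
python3 red.py
```

```text
scene TCP px [302.67736349 191.3658064 ]
  expected [302.94815069 186.9205075 ]
  expected [302.33038055 185.0626726 ]
    (np.int32(29), [297, 185, 9, 5], array([301.9, 186.8]))
    (np.int32(12), [363, 326, 4, 5], array([364.4, 328. ]))
    (np.int32(70), [355, 2, 27, 10], array([368.6,   8.2]))
side TCP px [283.01201273 232.23661403]
  expected [283.2190425  227.92629692]
  expected [283.49710134 225.36206396]
    (np.int32(39), [279, 223, 10, 7], array([284.6, 226. ]))
    (np.int32(289), [138, 142, 50, 14], array([163.7, 148.8]))
    (np.int32(19), [215, 368, 4, 6], array([216.6, 370.4]))
wrist TCP px [284.69015744 254.13496245]
  expected [282.64404219 266.39024474]
  expected [282.41556779 276.95057841]
    (np.int32(372), [257, 257, 54, 17], array([278.8, 263.5]))
[510.08413724  66.2130343   70.56827585] [ 4.13521773e-05  3.57255330e-05 -9.99999999e-01] 18.700000000000003
```

```bash
python3 - <<'E'
from h import *
s,cs=cams(); f=lambda a,w,h:cv2.resize(a,(w,h),interpolation=cv2.INTER_NEAREST)
o=np.zeros((600,800,3),np.uint8)
o[:,:400]=f(cs["wrist"][0][230:350,240:320],400,600)
o[:300,400:]=f(cs["side"][0][200:245,255:315],400,300)
o[300:,400:]=f(cs["scene"][0][160:205,270:330],400,300)
cv2.imwrite("pics/m4.png",o[...,::-1])
E
```

```text
(no output)
```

View pics/m4.png

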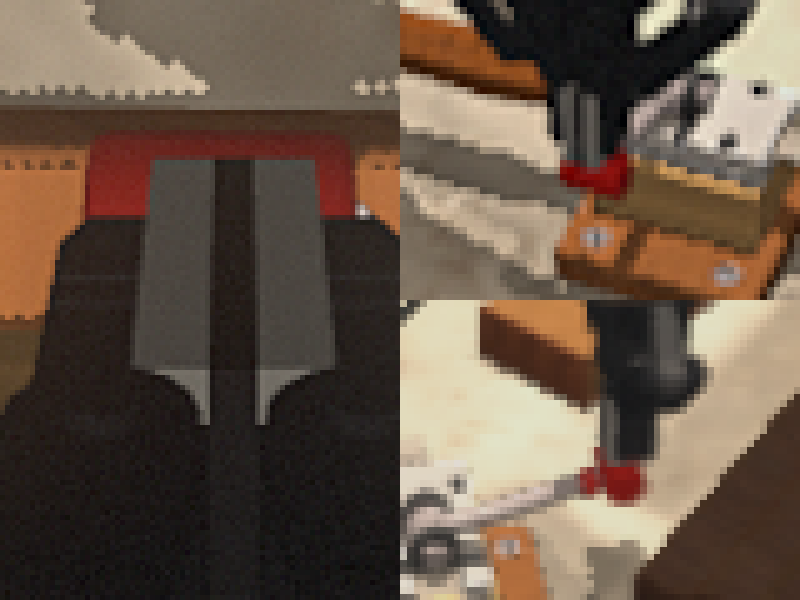

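The fingers' end shows at about row 261 in the wrist view, just above and over the barrel, so the real tips seem higher than the stated TCP. Before going lower I'll check this numerically against the earlier open-finger view.

Call:
{"api": "servo_tool", "payload": {"increments": [[0.6,0,0,0,0,0,0],[0.6,0,0,0,0,0,0],[0.6,0,0,0,0,0,0],[0.6,0,0,0,0,0,0]]}}

```text
clock: 8.93
position: [510.1, 66.2, 70.5]
ee_rot: [-0.359, 0.933, -0.0, -0.0]
contact_force: [0.7, -0.2, 0.7]
gripper_width: 51.5
grasp_force: 0.0
```

```bash
python3 - <<'E'
from h import *
s,cs=cams(); W=cs["wrist"]; T=R.from_quat(s["ee_rot"]); print(s["position"],s["gripper_width"],s["contact_force"],W[1][0,0])
for x in(-11,0,11):
  for z in(-30,-8,0): print((x,z),[np.round(proj(W,T.apply([x,y,z])+s["position"])) for y in(-s["gripper_width"]/2,s["gripper_width"]/2)])
f=lambda a,w,h:cv2.resize(a,(w,h),interpolation=cv2.INTER_NEAREST)
o=np.zeros((600,800,3),np.uint8)
o[:300]=f(W[0][200:320,120:440],800,300)
o[300:,:400]=f(cs["side"][0][200:245,255:315],400,300)
o[300:,400:]=f(cs["scene"][0][160:205,270:330],400,300)
cv2.imwrite("pics/m5.png",o[...,::-1])
E
```

```text
[510.08677356  66.211539    70.50733596] 51.50814780957962 [ 0.73173761 -0.1579884   0.6805408 ] 368.9698056851146
(-11, -30) [array([225., 304.]), array([344., 304.])]
(-11, -8) [array([232., 281.]), array([337., 281.])]
(-11, 0) [array([235., 274.]), array([335., 274.])]
(0, -30) [array([224., 281.]), array([345., 281.])]
(0, -8) [array([231., 260.]), array([338., 260.])]
(0, 0) [array([234., 254.]), array([336., 254.])]
(11, -30) [array([223., 257.]), array([346., 257.])]
(11, -8) [array([231., 239.]), array([339., 239.])]
(11, 0) [array([233., 234.]), array([336., 234.])]
```

View pics/m5.png

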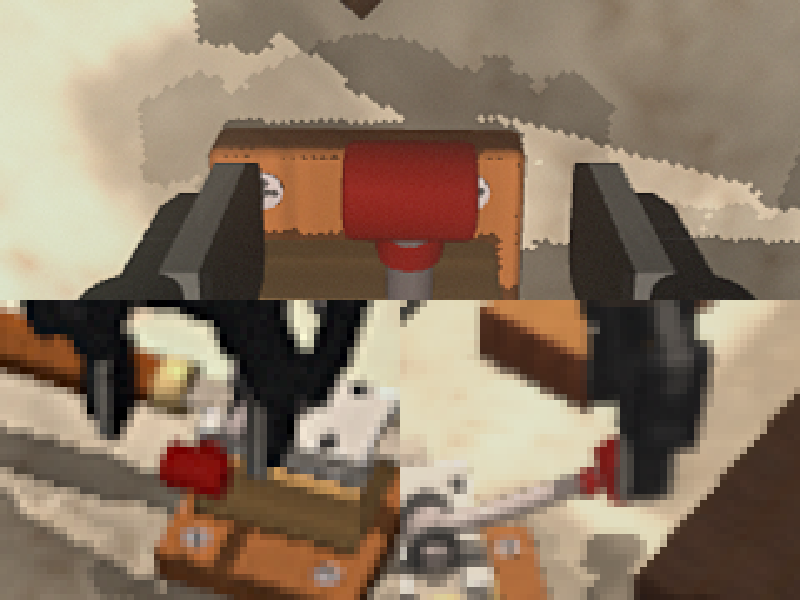

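The open fingertips at (225, 265) and (349, 265) are 124 px apart, so they sit about 22 mm behind the TCP and only level with the barrel's top. I'll go 20 mm lower and close.

Call:
{"api": "servo_tool", "payload": {"increments": [[0.6,0,-0.001,0.01,0,0,0],[0.6,0,-0.001,0.02,0,0,0],[0.6,0,-0.001,0.02,0,0,0],[0.3,0,-0.001,0.02,0,0,0],[0.1,0,-0.001,0.02,0,0,0],[0,0,-0.001,0.02,0,0,0],[0,0,-0.001,0.02,0,0,0]]}}

```text
clock: 9.95
position: [511.1, 65.4, 50.8]
ee_rot: [-0.359, 0.933, -0.0, 0.0]
contact_force: [1.0, -1.3, 0.8]
gripper_width: 22.4
grasp_force: 60.4
```

Gripped the barrel at 22 mm. Now the arc about the pin.

Call:
{"api": "servo_tool", "payload": {"increments": [[0,-0.0035,0,-0.012,0,0,0],[0,-0.009,0,-0.023,0,0,0],[0,-0.016,0,-0.033,0,0,0],[0,-0.0245,0,-0.042,0,0,0],[0,-0.0345,0,-0.05,0,0,0],[0,-0.045,0,-0.056,0,0,0],[0,-0.057,0,-0.06,0,0,0],[0,-0.069,0,-0.062,0,0,0],[0,-0.0815,0,-0.0625,0,0,0],[0,-0.091,0,-0.0615,0,0,0],[0,-0.1,0,-0.059,0,0,0],[0,-0.1,0,-0.059,0,0,0]]}}

```text
clock: 11.45
position: [586.3, 132.4, 110.7]
ee_rot: [-0.359, 0.933, -0.001, 0.001]
contact_force: [2.1, -3.7, 3.1]
gripper_width: 19.9
grasp_force: 58.6
```

Call:
{"api": "servo_tool", "payload": {"increments": [[0,-0.003,0,0.001,0,0,0],[0,-0.003,0,0.001,0,0,0]]}}

```text
clock: 11.7
position: [588.3, 134.2, 110.2]
ee_rot: [-0.359, 0.933, -0.001, 0.001]
contact_force: [2.0, -4.0, 5.7]
gripper_width: 19.8
grasp_force: 58.5
```

```bash
cat > e.py <<'E'
from red import *
import sys
s,cs=cams();print(s["position"],s["gripper_width"],s["contact_force"],s["clock"])
f=lambda a,w,h:cv2.resize(a,(w,h),interpolation=cv2.INTER_NEAREST)
o=np.zeros((600,800,3),np.uint8)
o[:300,:400]=f(cs["wrist"][0],400,300)
o[300:,:400]=f(cs["side"][0][170:245,230:330],400,300)
o[300:,400:]=f(cs["scene"][0][150:225,230:330],400,300)
cv2.imwrite(f"pics/{sys.argv[1]}.png",o[...,::-1])
th=np.radians(-47.97);M=R.from_euler("z",th)
for j in(0.1,1.3,1.5,1.7):
    a=np.arctan2(14,78)+j; p=M.apply([-12,-79*np.cos(a),72+79*np.sin(a)])+[576.5,108.7,0]
    print(j,p,[(n,np.round(proj(cs[n],p))) for n in cs])
print({n:[l for l in L if l[0]>15] for n,L in red(cs).items()})
E
python3 e.py m6
```

```text
[588.32239047 134.17114681 110.16890646] 19.845617762937156 [ 1.99910019 -3.98188864  5.74468033] 11.7
0.1 [512.03148635  66.74634984  93.64952623] [('scene', array([302., 185.])), ('side', array([283., 225.])), ('wrist', array([287.,  40.]))]
1.3 [563.00462296 112.69111835 150.65714063] [('scene', array([277., 172.])), ('side', array([294., 191.])), ('wrist', array([287., 213.]))]
1.5 [574.72095262 123.25166239 150.54988295] [('scene', array([271., 172.])), ('side', array([296., 187.])), ('wrist', array([287., 253.]))]
1.7 [586.18790767 133.58743198 147.31108932] [('scene', array([265., 174.])), ('side', array([298., 185.])), ('wrist', array([287., 285.]))]
{'scene': [(np.int32(71), [355, 2, 27, 10], array([368.8,   8.2])), (np.int32(24), [271, 170, 4, 8], array([272.1, 173.7]))], 'side': [(np.int32(37), [161, 76, 8, 5], array([164.4,  77.8])), (np.int32(32), [145, 140, 11, 5], array([149.3, 141.6])), (np.int32(288), [139, 142, 49, 14], array([163.7, 148.8])), (np.int32(62), [292, 183, 10, 8], array([296.2, 186.5])), (np.int32(18), [215, 368, 4, 6], array([216.6, 370.6]))], 'wrist': [(np.int32(2563), [255, 221, 63, 53], array([286., 250.]))]}
```

View pics/m6.png

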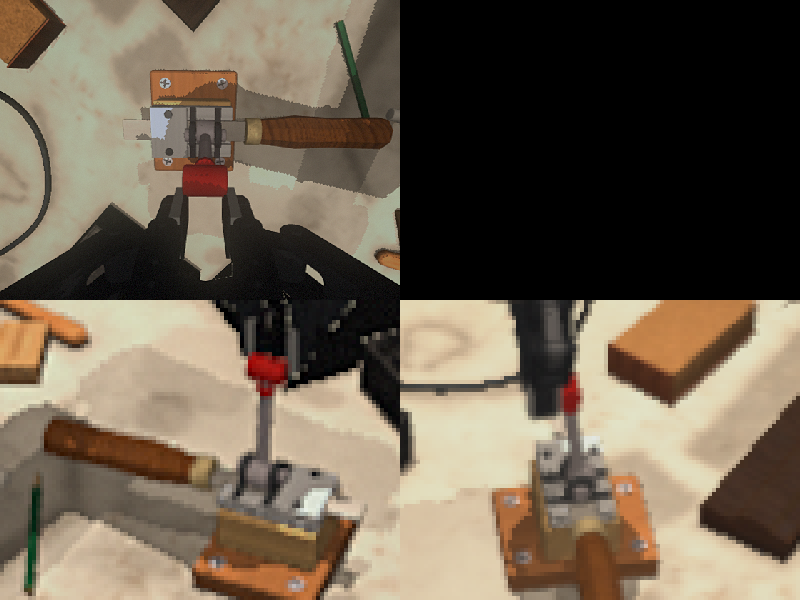

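The lever stands just past upright, at about 1.45 rad, with the barrel near the pads' front edge. The chisel has not moved. I'll open, move the pads forward onto the barrel, regrip and push on to the stop.

Call:
{"api": "servo_tool", "payload": {"increments": [[0.5,0,0,0,0,0,0],[0.5,0,0,0,0,0,0],[0.5,0.008,0,0.004,0,0,0],[0.5,0.011,0,0.006,0,0,0],[0.1,0.011,0,0.006,0,0,0],[0,0.011,0,0.006,0,0,0],[0,0.011,0,0.006,0,0,0],[0,0.003,0,0.007,0,0,0],[0,-0.004,0,0.009,0,0,0],[0,-0.011,0,0.0125,0,0,0],[0,-0.016,0,0.0145,0,0,0],[0,-0.016,0,0.0145,0,0,0]]}}

```text
clock: 13.35
position: [596.7, 141.4, 95.8]
ee_rot: [-0.359, 0.933, -0.002, -0.004]
contact_force: [-5.4, -10.5, 11.7]
gripper_width: 22.4
grasp_force: 59.1
```

```bash
python3 e.py m7
```

```text
[596.65245477 141.41272276  95.8139735 ] 22.402349966691887 [ -5.3952913  -10.54541612  11.68126364] 13.35
0.1 [512.03148635  66.74634984  93.64952623] [('scene', array([302., 185.])), ('side', array([283., 225.])), ('wrist', array([287.,   6.]))]
1.3 [563.00462296 112.69111835 150.65714063] [('scene', array([277., 172.])), ('side', array([294., 191.])), ('wrist', array([287., 191.]))]
1.5 [574.72095262 123.25166239 150.54988295] [('scene', array([271., 172.])), ('side', array([296., 187.])), ('wrist', array([287., 236.]))]
1.7 [586.18790767 133.58743198 147.31108932] [('scene', array([265., 174.])), ('side', array([298., 185.])), ('wrist', array([287., 274.]))]
{'scene': [(np.int32(70), [355, 2, 27, 10], array([368.5,   8.2]))], 'side': [(np.int32(37), [161, 76, 8, 5], array([164.4,  77.8])), (np.int32(33), [145, 140, 11, 5], array([149.2, 141.7])), (np.int32(288), [138, 142, 50, 14], array([163.8, 148.8])), (np.int32(58), [295, 180, 9, 9], array([299. , 183.5])), (np.int32(19), [215, 368, 4, 6], array([216.6, 370.4]))], 'wrist': [(np.int32(285), [271, 240, 31, 19], array([286.7, 250.2])), (np.int32(2588), [253, 261, 66, 46], array([286.5, 284.9]))]}
```

Lever is at the stop, about 1.75 rad. Release, rise, turn toward the handle.

Call:
{"api": "servo_tool", "payload": {"increments": [[0.6,0,0,0,0,0,0],[0.6,0,0,0,0,0,0],[0.6,0,0,0,0,0,0],[0.7,0,0,-0.035,0,0,0],[0.8,0,0,-0.075,0,0,0],[0.9,0,0,-0.11,0,0,0],[0.9,0.004,0.015,-0.115,0,0,0],[0.9,0.01,0.03,-0.115,0,0,0],[0.9,0.016,0.05,-0.115,0,0,-10],[0.9,0.022,0.068,-0.115,0,0,-20],[0.9,0.03,0.086,-0.115,0,0,-30],[0.9,0.036,0.104,-0.115,0,0,-40]]}}

```text
clock: 15.0
position: [500.4, 198.4, 207.2]
ee_rot: [-0.659, 0.752, 0.0, -0.002]
contact_force: [-0.2, -0.1, -0.4]
gripper_width: 77.2
grasp_force: 0.0
```

Call:
{"api": "servo_tool", "payload": {"increments": [[0.9,0,0,0,0,0,-10],[0.9,0,0,0,0,0,-20],[0.9,0,0,0,0,0,-30],[0.9,0,0,0,0,0,-40],[0.9,0,0,0,0,0,-50],[0.9,0,0,0,0,0,-50],[0.9,0,0,0,0,0,-50]]}}

```text
clock: 15.88
position: [501.9, 198.3, 208.2]
ee_rot: [0.913, -0.407, -0.0, 0.001]
contact_force: [-1.3, -0.7, 0.8]
gripper_width: 76.5
grasp_force: 0.0
```

```bash
cat > g.py <<'E'
from h import *
import sys
s,cs=cams();W=cs["wrist"];T=R.from_quat(s["ee_rot"]);print(s["position"],s["gripper_width"],s["clock"],s["joints"])
M=R.from_euler("z",np.radians(-47.97))
x=T.apply([1,0,0]);print("tool x yaw",np.degrees(np.arctan2(x[1],x[0])))
for th in("chisel_butt","chisel_edge","chisel","lever_grip"):
    for n in("wrist","side"):
        r=arm.spot_point(n,th)
        if r:
            print(th,n,r[0])
            q=least_squares(lambda u:proj(cs[n],[u[0],u[1],58])-r[0]["centre"],[500,200]).x; print("   block",M.inv().apply(np.r_[q,58]-[576.5,108.7,0]))
p=M.apply([-117,0,58])+[576.5,108.7,0]
print("tool delta TCP->handle",T.inv().apply(p-s["position"]))
for p in([-117,14,58],[-117,-14,58],[-172,0,58],[-60,0,58]): print(p,proj(W,M.apply(p)+[576.5,108.7,0]))
cv2.imwrite(f"pics/{sys.argv[1]}.png",W[0][...,::-1])
E
python3 g.py w8
```

```text
[501.92998657 198.27404374 208.19995061] 76.54715623021444 15.875 [ 6.76691848e-01  2.33420086e-01 -1.85166115e-01 -2.21243355e-04
 -1.15385177e+00  5.56623184e-02]
tool x yaw -48.044353838044294
chisel_butt wrist {'centre': [285.1, 241.2], 'p': 0.93}
   block [-166.64501588    4.98180985   58.        ]
chisel_butt side {'centre': [244.4, 203.8], 'p': 0.91}
   block [-160.53840182   -0.19701458   58.        ]
chisel_edge side {'centre': [317.9, 223.3], 'p': 0.95}
   block [54.32677263 -1.79384394 58.        ]
chisel wrist {'centre': [295.0, 117.7], 'p': 0.6}
   block [-55.08871594  -3.70062692  58.        ]
chisel side {'centre': [279.5, 215.7], 'p': 0.85}
   block [-50.53629761 -10.65149634  58.        ]
lever_grip wrist {'centre': [246.1, 45.1], 'p': 0.63}
   block [ 1.57542499 35.97391147 58.        ]
lever_grip side {'centre': [300.5, 183.1], 'p': 0.59}
   block [-47.99116476 145.00368789  58.        ]
tool delta TCP->handle [ -0.488839     4.33757879 150.20736036]
[-117, 14, 58] [274.89284321 189.15651456]
[-117, -14, 58] [306.14939407 189.08788042]
[-172, 0, 58] [290.42777608 246.55243819]
[-60, 0, 58] [290.63026068 123.66093929]
```

View pics/w8.png

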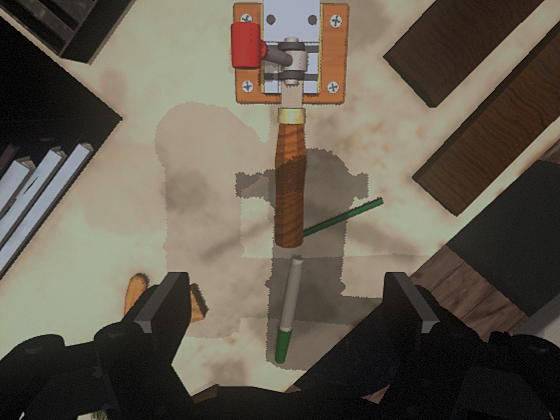

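The handle lies at columns 274–304, centred at 289.5, with its butt at (288, 246). That matches the model, so I'll shift 5 mm in y and descend.

Call:
{"api": "servo_tool", "payload": {"increments": [[0.9,0,0.005,0.04,0,0,0],[0.9,0,0.005,0.08,0,0,0],[0.8,0,0.005,0.12,0,0,0],[0.8,0,0.005,0.155,0,0,0],[0.8,0,0.005,0.175,0,0,0],[0.8,0,0.005,0.185,0,0,0],[0.8,0,0.005,0.185,0,0,0],[0.3,0,0.005,0.185,0,0,0],[0.1,0,0.005,0.185,0,0,0],[0,0,0.005,0.185,0,0,0],[0,0,0.005,0.185,0,0,0]]}}

```text
clock: 17.8
position: [499.5, 195.4, 25.0]
ee_rot: [0.914, -0.406, 0.001, -0.001]
contact_force: [-1.2, 0.4, 6.5]
gripper_width: 24.8
grasp_force: 58.9
```

Holding the handle at 24.8 mm. Draw it lengthwise.

Call:
{"api": "servo_tool", "payload": {"increments": [[0,-0.005,0,0,0,0,0],[0,-0.015,0,0,0,0,0],[0,-0.03,0,0,0,0,0],[0,-0.045,0,0,0,0,0],[0,-0.06,0,0,0,0,0],[0,-0.075,0,0,0,0,0],[0,-0.09,0,0,0,0,0],[0,-0.105,0,0,0,0,0],[0,-0.12,0,0,0,0,0],[0,-0.13,0,0,0,0,0],[0,-0.13,0,0,0,0,0],[0,-0.13,0,0,0,0,0]]}}

```text
clock: 19.3
position: [411.9, 291.3, 24.0]
ee_rot: [0.914, -0.406, -0.0, 0.0]
contact_force: [-0.2, -0.8, -1.6]
gripper_width: 24.7
grasp_force: 59.0
```

```bash
python3 g.py w9 | head -8; python3 - <<'E'
from h import *
s,cs=cams();f=lambda a,w,h:cv2.resize(a,(w,h),interpolation=cv2.INTER_NEAREST)
o=np.zeros((600,800,3),np.uint8)
o[:300,:400]=f(cs["wrist"][0],400,300)
o[300:,:400]=f(cs["side"][0][170:245,210:310],400,300)
o[300:,400:]=f(cs["scene"][0][150:270,220:380],400,300)
cv2.imwrite("pics/m9.png",o[...,::-1])
E
```

```text
[411.90704728 291.31346356  23.98784683] 24.667756152550098 19.3 [ 9.37864611e-01  3.89182821e-01 -5.04599397e-01  2.02429969e-05
 -6.77182346e-01 -2.03810190e-01]
tool x yaw -47.94087553066958
chisel_butt wrist {'centre': [280.8, 379.5], 'p': 0.87}
   block [-293.96157348    2.15660512   58.        ]
chisel_butt side {'centre': [200.7, 194.8], 'p': 0.58}
   block [-295.79170384   -9.54746721   58.        ]
chisel_edge side {'centre': [269.6, 211.0], 'p': 0.64}
```

View pics/m9.png

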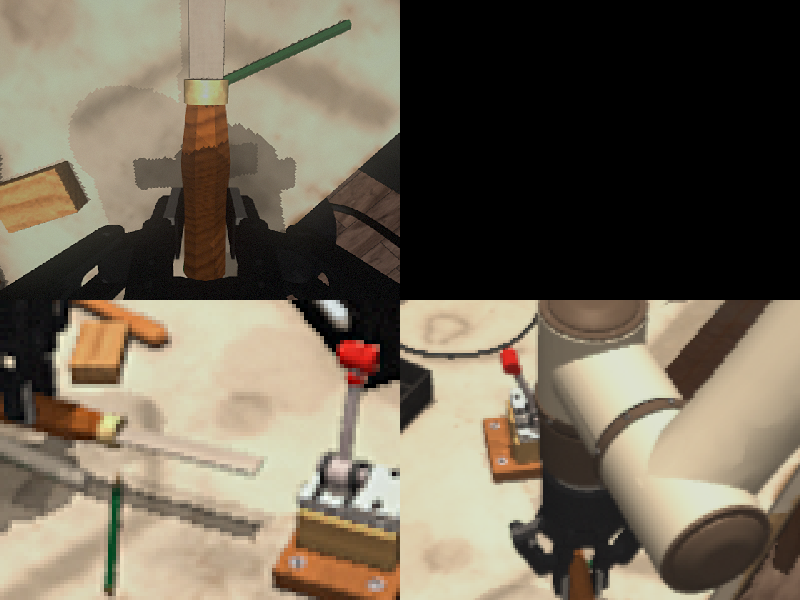

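The chisel is out, with its edge past the mouth in the side view, and the lever is still open. Lift, then turn the edge away from the base.

Call:
{"api": "servo_tool", "payload": {"increments": [[0,0,0,-0.02,0,0,0],[0,0,0,-0.06,0,0,0],[0,0,0,-0.1,0,0,0],[0,0,0,-0.14,0,0,0],[0,0,0,-0.18,0,0,0],[0,0,0,-0.22,0,0,0],[0,0,0,-0.25,0,0,-8],[0,0,0,-0.27,0,0,-16],[0,0,0,-0.28,0,0,-24],[0,0,0,-0.28,0,0,-32],[0,0,0,-0.28,0,0,-41],[0,0,0,-0.28,0,0,-50]]}}

```text
clock: 21.5
position: [411.5, 291.2, 303.7]
ee_rot: [1.0, 0.021, -0.0, 0.0]
contact_force: [0.8, 0.4, -1.3]
gripper_width: 24.6
grasp_force: 59.2
```

Call:
{"api": "servo_tool", "payload": {"increments": [[0,0.01,0,0,0,0,0],[0,0.025,0,0,0,5,0],[0,0.04,0.005,0,0,10,0],[0,0.055,0.01,0,0,15,0],[0,0.07,0.015,0,0,20,0],[0,0.085,0.02,0,0,25,0],[0,0.1,0.025,0,0,30,0],[0,0.115,0.03,0,0,35,0],[0,0.13,0.035,0,0,40,0],[0,0.145,0.04,0,0,45,0],[0,0.15,0.04,0,0,50,0],[0,0.15,0.04,0,0,55,0]]}}

```text
clock: 23.0
position: [567.9, 256.0, 310.0]
ee_rot: [0.896, 0.012, 0.444, -0.006]
contact_force: [0.5, -0.5, 0.5]
gripper_width: 24.5
grasp_force: 59.3
```

Call:
{"api": "servo_tool", "payload": {"increments": [[0,0,0,0,0,0,0],[0,0,0,0,0,0,0],[0,0,0,0,0,0,0],[0,0,0,0,0,0,0]]}}

```text
clock: 23.5
position: [567.7, 256.8, 311.1]
ee_rot: [0.896, 0.013, 0.444, -0.006]
contact_force: [1.1, 0.6, -2.2]
gripper_width: 24.5
grasp_force: 59.3
```

```bash
python3 - <<'E'
from h import *
s,cs=cams();f=lambda a,w,h:cv2.resize(a,(w,h),interpolation=cv2.INTER_NEAREST)
T=R.from_quat(s["ee_rot"]).as_matrix();print(s["position"],T[:,0],T[:,2],s["joints"],s["joint_vel"],s["gripper_width"],s["grasp_force"],s["clock"])
o=np.zeros((600,800,3),np.uint8)
o[:300,:400]=f(cs["wrist"][0],400,300)
o[300:,:400]=f(cs["side"][0],400,300)
o[300:,400:]=f(cs["scene"][0],400,300)
o[:300,400:]=f(cs["side"][0][105:240,190:370],400,300)
cv2.imwrite("pics/m10.png",o[...,::-1])
for th in("chisel_edge","chisel_butt"):
    ob={}
    for n in cs:
        r=arm.spot_point(n,th)
        if r: print(th,n,r[0]); ob[n]=np.array(r[0]["centre"])
    if len(ob)>1: print(tri(ob,cs))
E
```

```text
[567.6658216  256.78145043 311.10015272] [0.60562345 0.0184987  0.79553632] [ 0.79521842  0.02251341 -0.60590495] [ 0.58638873 -0.00560933 -0.85440849  1.81733097 -0.44939667 -0.63271903] [-0.00323747 -0.00142646 -0.00524304  0.00834531 -0.00092629 -0.00297466] 24.452753096038116 59.343744814395905 23.5
chisel_edge scene {'centre': [202.8, 77.9], 'p': 0.73}
chisel_edge side {'centre': [295.7, 36.3], 'p': 0.78}
(array([646.46889839, 263.33683887, 468.99297042]), np.float64(1.1895434894360903))
chisel_butt scene {'centre': [265.7, 169.1], 'p': 0.71}
chisel_butt side {'centre': [246.9, 123.2], 'p': 0.81}
chisel_butt wrist {'centre': [280.2, 383.0], 'p': 0.93}
(array([509.02489505, 257.95096784, 287.2359127 ]), np.float64(2.356193335460034))
```

View pics/m10.png

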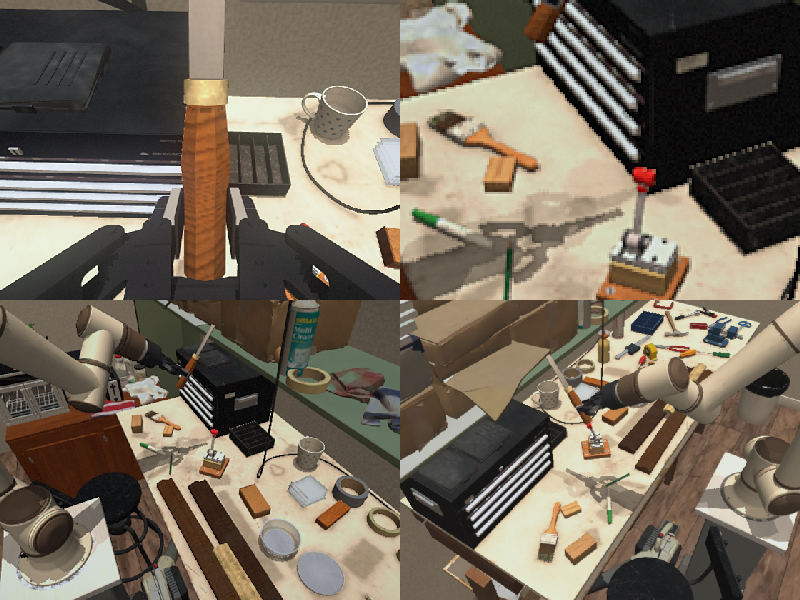

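The edge is at z of about 469 mm and the butt at about 287 mm, so the chisel points up at about 53°. It is held firmly and still, the lever is open and the other items are in place, so I'll hand it in.

```bash
python3 -c "
from bench import arm
print(arm.job_done())"
```

```text
the job is handed in; nothing more can be done
None
```

I opened the clamp lever to its stop and drew the chisel out by its handle. It is now held still with the edge up at about 53° and its lowest point about 29 cm above the worktop; the job is handed in, but no verdict was returned.

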